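Feed a sample jar through the one-way flap of the intake

TASK

Push the sample jar that stands on the intake tray along its lane, through the falling flap, and so far into the bay that the flap can swing fully shut behind it; then take the hand away and let the flap close. Only push the jar with the fingers, below its middle so that it slides without tipping: do not lift it or tip it over, and leave the jars, the weight and the beaker round the tray where they are.

Things in the scene. Friction and masses are not known exactly. Their poses are not given: they have to be found in the camera images.
- intake: White jar intake tray, fixed: deck 305 x 130 mm (x = -145 to +160), its top 8 mm above the worktop. Origin: at worktop height under the middle of the shut flap, on the lane's centre line; +x along the lane from entry to bay, +y left of that, z up. Aluminium guides 8 mm high above the deck make a lane 62 mm wide from x = -38 on; before that they flare to 104 mm at x = -116. Open from above.
- bay (a point): Where the jar shall stand: a point on the deck top in the bay behind the flap, on the centre line, 103 mm past the shut flap. The jar is clear of the flap's swing when its centre is about 87 mm or more past the shut flap. The bay ends at an upright plate, inner face 151 mm past the flap, 30 mm high above the deck, so the jar's centre can go 125 mm past the flap at most.
- flap (a joint): Angle of the steel flap, rad: 0 shut, square across the lane; grows as it is pushed into the bay, to 1.6 along the lane; it does not open towards the entry. Side-hung on a leaning pin, so it rises some 20 mm as it opens and falls shut by its own weight within a second; under 1 N opens it. 3 mm plate, y = -41 to +26 mm of the intake, 19 to 43 mm above the worktop when shut.
- flap_edge (a point): Middle of the flap's free upright edge; shut, it is at x = 0, y = +26, z = 31 mm of the intake. It swings in a circle of about 75 mm about the pin.
- pin_top (a point): Knob on top of the flap's steel hinge pin, at the right of the lane (y = -44 mm of the intake); its top is 55 mm above the worktop; the pin leans 14 degrees from its foot outside the lane to here and stays outside the guides.
- sample_jar: The sample jar to feed: round clear jar with brown grain and a white screw lid, 52 mm in diameter, 72 mm high, 60 to 130 g. Pushed 10 to 20 mm above its underside it slides; above its middle or off its centre it may tip or wedge. It starts standing on the deck in the flared entry before the flap, the only jar on the tray. Origin: centre of its underside (8 mm above the worktop while it stands on the deck); z up its axis.
- red_jar: Bystander: jar with a red lid, 52 mm in diameter, 72 mm high, on the worktop beside the tray. Origin: centre of its underside.
- small_jar: Bystander: smaller jar with a white lid, 44 mm in diameter, 60 mm high, on the worktop beside the tray. Origin: centre of its underside.
- large_weight: Bystander: metal calibration weight, 27 mm in diameter, 48 mm high, on the worktop beside the tray. Origin: centre of its underside.
- small_beaker: Bystander: empty plastic beaker, 46 mm in diameter, 42 mm high, on the worktop beside the tray. Origin: centre of its underside.
There are look-alikes about, which are no part of the job. What is shaped like the sample_jar but black, blue or orange is not meant.

How it is judged:
On the way:
1. the jar, standing on the deck, is passing the flap, which is pushed well open (flap over 0.8 rad, jar centre 0 to 85 mm past the flap line) (value of joint flap above 0.8 rad and x of sample_jar in the frame of intake between 0 and 0.085 m and z of sample_jar in the frame of intake below 0.014 m), for 0.1 s.
At the end, for the whole second after the job is handed in: The sample jar stands upright (within 0.1 rad) and still on the deck in the bay, in the lane (its centre within 20 mm of the centre line and 75 to 135 mm past the flap line), and the flap has fallen shut behind it (under 0.08 rad) (x of sample_jar in the frame of intake between 0.075 and 0.135 m and y of sample_jar in the frame of intake between -0.02 and 0.02 m and z of sample_jar in the frame of intake between 0.003 and 0.013 m and angle between sample_jar's own z axis and vertical below 0.1 rad and linear speed of sample_jar below 0.01 m/s and value of joint flap below 0.08 rad and velocity of joint flap below 0.1 rad/s); the robot touches nothing.
It fails at once if the sample jar is lifted (more than 12 mm off the deck) (z of sample_jar in the frame of intake above 0.02 m).
It fails at once if the sample jar is tipped over (more than 0.5 rad) (angle between sample_jar's own z axis and vertical above 0.5 rad).
It fails at once if a bystander (red-lidded jar, small jar, weight or beaker) is moved more than 20 mm (distance of any of red_jar, small_jar, large_weight, small_beaker from where it was at the start of the episode above 0.02 m).
It also fails if it takes over 42 s, if anything falls off the work surface, if the arm or the gripper's body presses on something with over 40 N, if the wrist force passes 120 N, or if a joint passes its speed limit or range.

ROBOT

A 6-joint arm with a two-finger parallel gripper is mounted at the origin on a cart in front of the work surface, level with it; the furniture and walls round the work are solid. World frame = base frame: x ahead of the robot, y to its left, z up, the work surface at z = 0. Lengths are in m, angles in rad, forces in N, time in s.
With the tool pointing down it reaches from about 0.35 to 0.775 m from the base axis. Payload 5.5 kg.
Tool frame: the origin (TCP) lies on the centre line of the jaws, within the pads' length; the fingertips stand 22 mm ahead of it and the grasp point (between the pads) lies 3 mm ahead of it; z points along the fingers, y is the direction in which the jaws open and shut (so a half turn about z gives the same grasp; the last joint's range is limited). The gripper opens to 85 mm and grips with 20 to 120 N. Pads are 22 mm wide; open, the fingers measure 114 mm over their backs; the gripper's body (76 mm by 85 mm) begins 54 mm behind the grasp point. The pads swing forward as they close: fully open they stand 13 mm farther back than shut.
Start: joints at [1.192, 0.313, 0.046, 1.304, 0, 1.431], TCP at [0.136, 0.559, 0.253] pointing down, gripper open.
Joint ranges: [-2.76, 2.76], [-0.86, 1.69], [-1.03, 1.26], [-2.2, 2.34], [-1.47, 1.5], [-3.14, 3.14]. Speed limits (rad/s): [2.57, 2.57, 3.14, 3.14, 3.14, 3.14].

INTERFACE

Orientations are given as [roll, pitch, yaw] about the fixed x, y, z axes, in that order (R = Rz(yaw) Ry(pitch) Rx(roll)).
In Python, from rig import read_state, capture, finish_job gives the robot as it stands. The module is installed in compiled form; this text tells all that it offers.
- The arm moves only by the tool move_arm, never from a script. Its argument "motion" is one flat list of numbers, 7 for each row, row after row: the turn, a rotation vector about the tool's x, y, z in degrees, then the shift along the tool's x, y, z in m, then the opening, from 0 (shut) to 1 (fully open). A call has 1 to 8 rows; each row shifts and turns the commanded pose from where the row before left it, along the tool's axes as they then stand; what a row does not reach is not made up. A row lasts 1/10 s, in which the tool goes at most 50 mm and 8.59 degrees, less where a joint would pass 70% of its speed; a pose out of reach is approached as far as the arm can. A call is refused whole if a number of a shift passes 0.05 or a number of a turn 8.59, either way. A call with a gripper value outside its range is refused whole. The fingers move at their own pace and stop on an object; "squeeze" is the grip in N (left out, the last holds). Time passes only in rows, so rows that do not move let the fingers close. It gives the time, the measured TCP pose, the force and the opening at its end, in the units of the state.
- read_state(): the state, without advancing time (a new reading comes with each control period).
- capture(name): name is "scene" or "side" or "wrist"; returns a dict with "img" (384x512x3 uint8, blue, green, red), "range_z" (384x512 float32, m along the optical axis (not along the pixel's ray), 0 where there is no reading), "vfov" (degrees; the focal length in pixels is half the picture's height over the tangent of half this angle, whatever the lens; pixels are square), "cx", "cy" (the principal point, pixels), "k1" (the pictures are not rectified: a ray, as slopes to the right and down, at radius r is drawn at 1 + k1 r^2 times it, then the intrinsics apply), "rvec" (rotation vector, rad) and "tvec" (3), from world to camera coordinates, as OpenCV has them; the wrist camera has in their place "hand_eye" (4x4, takes a point from camera to tool coordinates, whose origin is the TCP and whose axes are the flange's). Camera axes: x right, y down, z forward; pixel columns grow to the right and rows downward; lengths in m; the calibration is good to about 2 mm. A picture is of the moment at which its call begins: read the wrist's pose just before it.
- finish_job(): hands the job in, once; it reports no verdict.
The state is a dict: "time_s": time; "joint_pos": joint angles; "dq": joint speeds; "joint_efforts": joint torques, N m; "ee_pos": TCP position; "eef_rot": TCP orientation; "ft_force": force on the tool from outside, world axes, zero at the start; "moment": the same for the moment, N m; "grip_width": opening from 0.0 (shut) to 1.0 (fully open).
Only numpy, scipy, OpenCV 4.12 (cv2) and the standard library are available. Lean on these libraries where they do the work, as an engineer would, in place of code of your own. Each camera call takes 0.05 s, during which the arm holds its last target.

## Working session

There is one attempt and no reset: what is moved stays moved. The work goes in short steps, Python scripts to look and compute and a tool call to move; the robot and the scene stay as the last step left them, time stands still between calls to the robot, and variables do not carry over. Pictures are saved under pics/ and viewed, and the job is handed in when it is done.

Besides the shell and the picture viewer there is one more tool, called after ">>>" as a command line: name --argument value ..., lists and objects as JSON in quotes. move_arm: Moves the arm, as the interface text tells. Its arguments: {"type":"object","properties":{"motion":{"type":"array"},"squeeze":{"type":"number"}},"required":["motion"]}

```bash
mkdir -p pics; cat > h.py <<'E'
import numpy as np,cv2
from rig import read_state,capture,finish_job
def shot(name,fn):
    s=read_state(); d=capture(name); cv2.imwrite('pics/'+fn,d['img']); 
    np.savez('pics/'+fn[:-4],**{k:v for k,v in d.items()},ee=s['ee_pos'],er=s['eef_rot']); return d
def load(fn): return dict(np.load('pics/'+fn+'.npz'))
def ray(d,u,v):
    h,w=d['img'].shape[:2]; f=h/2/np.tan(np.radians(float(d['vfov']))/2)
    K=np.array([[f,0,float(d['cx'])],[0,f,float(d['cy'])],[0,0,1]])
    p=cv2.undistortPoints(np.array([[[u,v]]],float),K,np.array([float(d['k1']),0,0,0]))[0,0]
    c=np.array([p[0],p[1],1.])
    if 'rvec' in d:
        R=cv2.Rodrigues(np.array(d['rvec'],float))[0]; return -R.T@np.ravel(d['tvec']), R.T@c
    from scipy.spatial.transform import Rotation as Ro
    T=np.eye(4);T[:3,:3]=Ro.from_euler('xyz',d['er']).as_matrix();T[:3,3]=d['ee']
    T=T@d['hand_eye']; return T[:3,3],T[:3,:3]@c
def onz(d,u,v,z):
    o,r=ray(d,u,v); return o+r*(z-o[2])/r[2]
def pt(d,u,v):
    o,r=ray(d,u,v); return o+r*float(d['range_z'][int(v),int(u)])
E
python3 - <<'E'
from h import *
np.set_printoptions(precision=4,suppress=True)
for n in('scene','side','wrist'):
    d=shot(n,n+'0.png'); print(n,{k:v for k,v in d.items() if k not in('img','range_z')})
print(read_state())
E
```

```text
scene {'vfov': 57.34531279078871, 'cx': 256.89319834104265, 'cy': 192.98377338864486, 'k1': 0.03394507411907741, 'rvec': array([ 1.8568, -1.1615,  0.6148]), 'tvec': array([-0.2821,  0.302 ,  0.6107])}
side {'vfov': 45.06029468353423, 'cx': 259.25002835756595, 'cy': 189.88488005259958, 'k1': -0.0986349917814471, 'rvec': array([ 1.9175, -0.3858,  0.2266]), 'tvec': array([-0.4733,  0.125 ,  0.8582])}
wrist {'vfov': 63.624384332648, 'cx': 253.69001999533518, 'cy': 191.38072362449796, 'k1': -0.010138813695992113, 'hand_eye': array([[ 0.0004, -0.9485, -0.3169,  0.083 ],
       [ 1.    ,  0.0003,  0.0005,  0.0005],
       [-0.0004, -0.3169,  0.9485, -0.1208],
       [ 0.    ,  0.    ,  0.    ,  1.    ]])}
{'time_s': 0.15, 'joint_pos': array([ 1.1924,  0.3138,  0.0453,  1.3036, -0.    ,  1.4312]), 'dq': array([ 0.0001, -0.0012,  0.0038, -0.0002,  0.0011, -0.0009]), 'joint_efforts': array([  0.0016, -48.1067,  29.8815,   0.0139,  -0.0001,   0.    ]), 'ee_pos': array([0.1359, 0.5584, 0.2526]), 'eef_rot': array([-3.1403, -0.0002,  2.9028]), 'ft_force': array([0.1924, 0.5956, 0.4874]), 'moment': array([ 0.0296,  0.0093, -0.0082]), 'grip_width': 0.9971714344088339}
```

View pics/scene0.png

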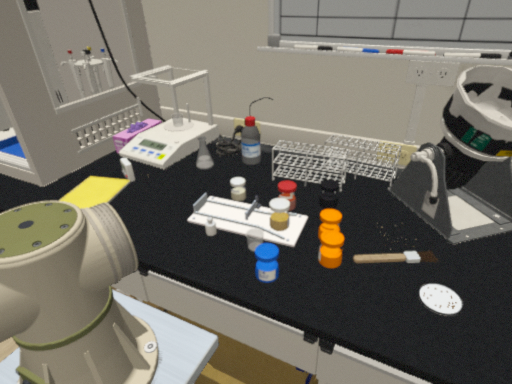

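View pics/side0.png

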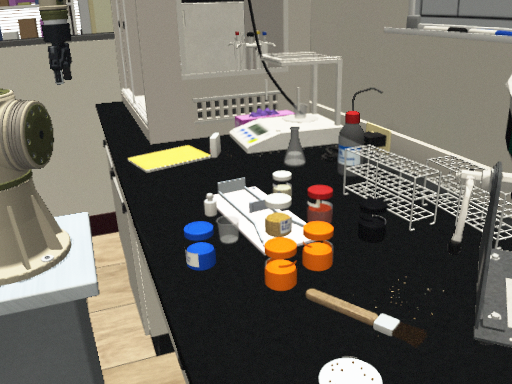

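View pics/wrist0.png

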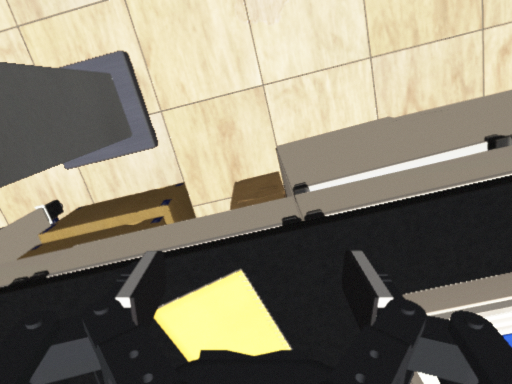

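The scene view shows the tray at about (250,219). The sample jar stands at its entry at (279,214) and the upright bay plate is at (200,203). The red jar, small jar, weight and beaker stand around it. I'll zoom in on both views.

```bash
python3 - <<'E'
from h import *
a=cv2.imread('pics/scene0.png')[165:285,170:330]; cv2.imwrite('pics/sz.png',cv2.resize(a,None,fx=5,fy=5,interpolation=cv2.INTER_CUBIC))
a=cv2.imread('pics/side0.png')[165:265,190:350]; cv2.imwrite('pics/dz.png',cv2.resize(a,None,fx=5,fy=5,interpolation=cv2.INTER_CUBIC))
E
```

```text
(no output)
```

View pics/sz.png

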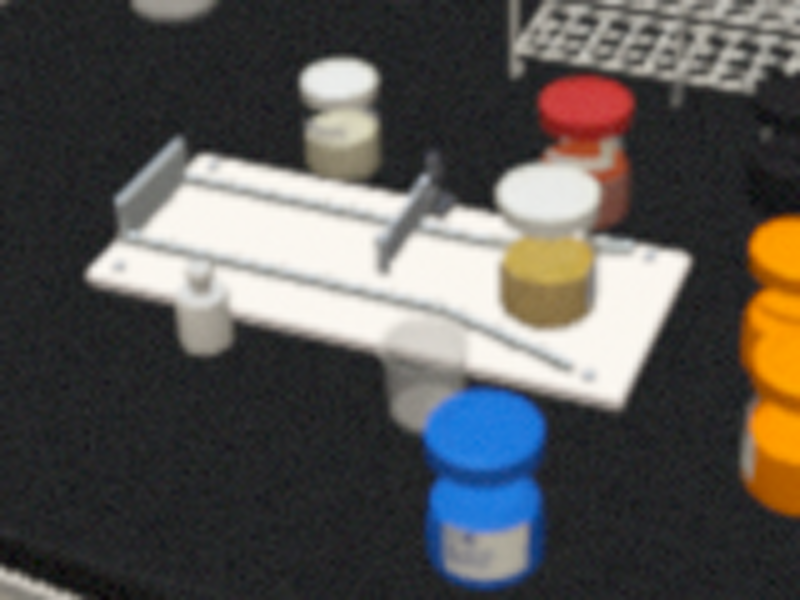

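View pics/dz.png

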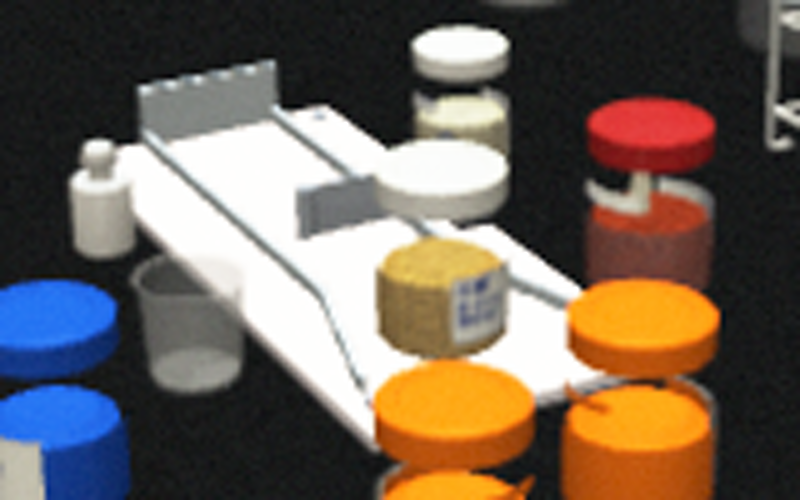

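```bash
python3 - <<'E'
from h import *
np.set_printoptions(precision=4,suppress=True)
d=load('scene0')
c=lambda x,y:(170+(x+.5)/5-.5,165+(y+.5)/5-.5)
C={}
for n,p in dict(bayR=(205,152),entR=(692,255),entL=(620,403),bayL=(87,273)).items():
    C[n]=onz(d,*c(*p),0.008); print(n,C[n], pt(d,*np.round(c(*p))))
P=np.array([C[k][:2] for k in('bayR','entR','entL','bayL')])
M=np.array([[.16,-.065],[-.145,-.065],[-.145,.065],[.16,.065]])
# rigid fit
mp,mm=P.mean(0),M.mean(0); H=(M-mm).T@(P-mp); th=np.arctan2(H[0,1]-H[1,0],H[0,0]+H[1,1])
R=np.array([[np.cos(th),-np.sin(th)],[np.sin(th),np.cos(th)]]); t=mp-R@mm
print('th',np.degrees(th),t,'res',P-(M@R.T+t))
np.savez('tray',R=R,t=t,th=th)
inv=lambda p:(R.T@(np.array(p[:2])-t))
# lid top ellipse centre
for n,p,z in(('jar lid',(548,195),.080),('red lid',(586,105),.072),('small lid',(339,82),.06),('beaker rim',(427,345),.042),('wt base',(205,338),0),('flap far',(437,158),.055),('flap tip top',(382,242),.043),('blue lid',(485,430),.07)):
    q=onz(d,*c(*p),z); print(n,q,'tray',inv(q))
ds=load('side0'); c2=lambda x,y:(190+(x+.5)/5-.5,165+(y+.5)/5-.5)
for n,p,z in(('jar lid',(443,172),.080),('red lid',(651,128),.072),('beaker rim',(188,275),.042),('blue lid',(57,310),.07),('or lid',(455,400),.07),('or2',(645,315),.07),('bayR',(328,103),.008),('entL',(375,440),.008)):
    q=onz(ds,*c2(*p),z); print('side',n,q,'tray',inv(q))
E
```

```text
bayR [0.5483 0.1176 0.008 ] [0.558  0.1232 0.001 ]
entR [ 0.5697 -0.1857  0.008 ] [ 0.5791 -0.1828 -0.0003]
entL [ 0.4378 -0.196   0.008 ] [ 0.4469 -0.1936  0.0008]
bayL [0.4162 0.1079 0.008 ] [ 0.4282  0.1184 -0.0025]
th 94.09515952707352 [ 0.4935 -0.0465] res [[ 0.0014 -0.0001]
 [ 0.001   0.0008]
 [-0.0013 -0.0002]
 [-0.0011 -0.0005]]
jar lid [ 0.4918 -0.1334  0.08  ] tray [-0.0865  0.0079]
red lid [ 0.5945 -0.1114  0.072 ] tray [-0.072 -0.096]
small lid [0.5784 0.0379 0.06  ] tray [ 0.0782 -0.0906]
beaker rim [ 0.4005 -0.1102  0.042 ] tray [-0.0568  0.0973]
wt base [0.4033 0.0236 0.    ] tray [0.0764 0.085 ]
flap far [ 0.5348 -0.0483  0.055 ] tray [-0.0047 -0.041 ]
flap tip top [ 0.4662 -0.0502  0.043 ] tray [-0.0017  0.0275]
blue lid [ 0.3281 -0.1759  0.07  ] tray [-0.1172  0.1742]
side jar lid [ 0.4965 -0.1358  0.08  ] tray [-0.0892  0.0035]
side red lid [ 0.5989 -0.1124  0.072 ] tray [-0.0732 -0.1004]
side beaker rim [ 0.4029 -0.1046  0.042 ] tray [-0.0515  0.0946]
side blue lid [ 0.3355 -0.1696  0.07  ] tray [-0.1115  0.1664]
side or lid [ 0.4341 -0.2854  0.07  ] tray [-0.234   0.0764]
side or2 [ 0.5173 -0.2574  0.07  ] tray [-0.212  -0.0086]
side bayR [0.5493 0.1255 0.008 ] tray [ 0.1676 -0.0679]
side entL [ 0.4419 -0.1965  0.008 ] tray [-0.1459  0.0622]
```

The tray fit is good (residuals about 1 mm) and the jar is at tray (-0.088, +0.005). I'll push with the two fingers partly open as a cradle, tilted so the tips lead low. First comes a yaw turn of +72° about the tool z axis.

>>> move_arm --motion '[0, 0, 8.5, 0, 0, 0, 0.24, 0, 0, 8.5, 0, 0, 0, 0.24, 0, 0, 8.5, 0, 0, 0, 0.24, 0, 0, 8.5, 0, 0, 0, 0.24, 0, 0, 8.5, 0, 0, 0, 0.24, 0, 0, 8.5, 0, 0, 0, 0.24, 0, 0, 8.5, 0, 0, 0, 0.24, 0, 0, 8.5, 0, 0, 0, 0.24]' --squeeze 20

```text
time_s: 0.95
ee_pos: [0.1359, 0.5585, 0.2529]
eef_rot: [-3.141, 0.001, 1.71]
ft_force: [-0.2, 0.5, 0.3]
grip_width: 0.241
```

>>> move_arm --motion '[0, 0, 4.2, 0, 0, 0, 0.24, 0, 0, 0, 0, 0, 0, 0.24]'

```text
time_s: 1.15
ee_pos: [0.136, 0.5585, 0.2529]
eef_rot: [-3.141, 0.001, 1.643]
ft_force: [-0.3, -0.1, -0.3]
grip_width: 0.243
```

```bash
cat >> h.py <<'E'
from scipy.spatial.transform import Rotation as Ro
def tr():
    t=np.load('tray.npz'); s=read_state(); R=t['R']
    p=R.T@(s['ee_pos'][:2]-t['t']); M=Ro.from_euler('xyz',s['eef_rot']).as_matrix(); M2=M.copy(); M2[:2]=R.T@M[:2]
    np.set_printoptions(precision=4,suppress=True)
    print('t',s['time_s'],'tray TCP',p,s['ee_pos'][2],'F',s['ft_force'],'g',s['grip_width']); print('axes in tray\n',M2)
    return p,M2,s
E
python3 -c "
from h import *
p,M,s=tr()
print(M.T@np.array([-.19-p[0],0-p[1],.2-s['ee_pos'][2]]))"
```

```text
t 1.15 tray TCP [0.629  0.3134] 0.2529356532697874 F [-0.3402 -0.1186 -0.2801] g 0.24328287470249818
axes in tray
 [[ 1.      0.0002 -0.0006]
 [ 0.0002 -1.      0.0003]
 [-0.0006 -0.0003 -1.    ]]
[-0.8191  0.3133  0.0534]
```

>>> move_arm --motion '[0, 0, 0, -0.034, 0.013, 0, 0.24, 0, 0, 0, -0.034, 0.013, 0, 0.24, 0, 0, 0, -0.034, 0.013, 0, 0.24, 0, 0, 0, -0.034, 0.013, 0, 0.24, 0, 0, 0, -0.034, 0.013, 0, 0.24, 0, 0, 0, -0.034, 0.013, 0, 0.24, 0, 0, 0, -0.034, 0.013, 0, 0.24, 0, 0, 0, -0.034, 0.013, 0, 0.24]'

```text
time_s: 1.95
ee_pos: [0.2595, 0.2935, 0.2533]
eef_rot: [3.141, -0.0, 1.645]
ft_force: [0.7, 0.4, -0.0]
grip_width: 0.24
```

>>> move_arm --motion '[0, 0, 0, -0.034, 0.013, 0, 0.24, 0, 0, 0, -0.034, 0.013, 0, 0.24, 0, 0, 0, -0.034, 0.013, 0, 0.24, 0, 0, 0, -0.034, 0.013, 0, 0.24, 0, 0, 0, -0.034, 0.013, 0, 0.24, 0, 0, 0, -0.034, 0.013, 0, 0.24, 0, 0, 0, -0.034, 0.013, 0, 0.24, 0, 0, 0, -0.034, 0.013, 0, 0.24]'

```text
time_s: 2.75
ee_pos: [0.3829, 0.0295, 0.2534]
eef_rot: [3.141, -0.0, 1.645]
ft_force: [0.2, 0.6, -0.5]
grip_width: 0.246
```

>>> move_arm --motion '[0, 0, 0, -0.034, 0.013, 0, 0.24, 0, 0, 0, -0.034, 0.013, 0, 0.24, 0, 0, 0, -0.034, 0.013, 0, 0.24, 0, 0, 0, -0.034, 0.013, 0, 0.24, 0, 0, 0, -0.034, 0.013, 0, 0.24, 0, 0, 0, -0.034, 0.013, 0, 0.24, 0, 0, 0, -0.034, 0.013, 0, 0.24, 0, 0, 0, 0, 0, 0, 0.24]'

```text
time_s: 3.55
ee_pos: [0.492, -0.2036, 0.2524]
eef_rot: [3.141, 0.001, 1.641]
ft_force: [0.1, 1.2, 0.6]
grip_width: 0.24
```

```bash
python3 -c "
from h import *
tr()
for n in('scene','side','wrist'):shot(n,n+'1.png')
a=cv2.imread('pics/side1.png')[:290,150:450]; cv2.imwrite('pics/side1z.png',cv2.resize(a,None,fx=2,fy=2))
"
```

```text
t 3.55 tray TCP [-0.1566  0.0128] 0.252403049203898 F [0.061  1.2286 0.5786] g 0.2397760989211895
axes in tray
 [[ 1.     -0.0012 -0.0012]
 [-0.0012 -1.     -0.0006]
 [-0.0012  0.0006 -1.    ]]
```

View pics/side1z.png

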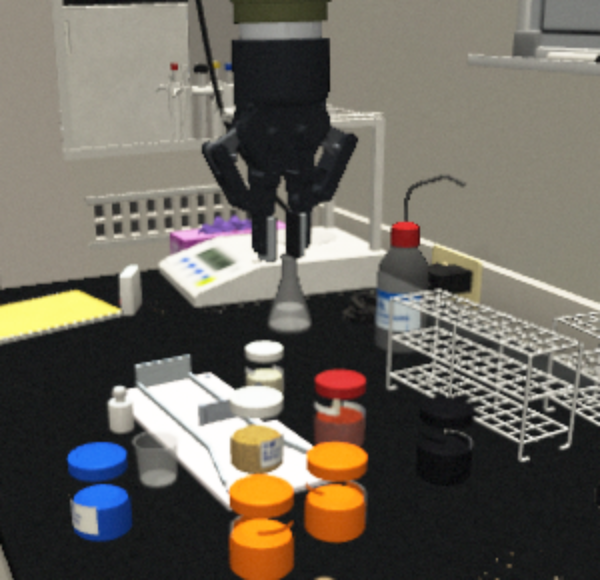

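View pics/wrist1.png

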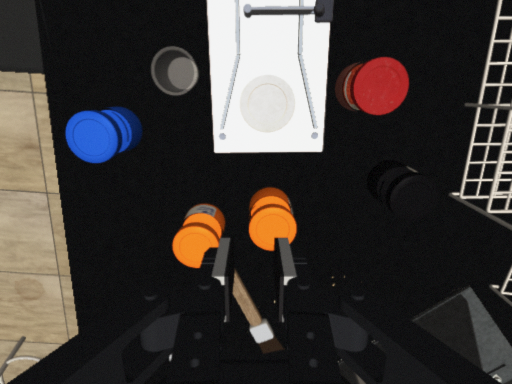

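View pics/scene1.png

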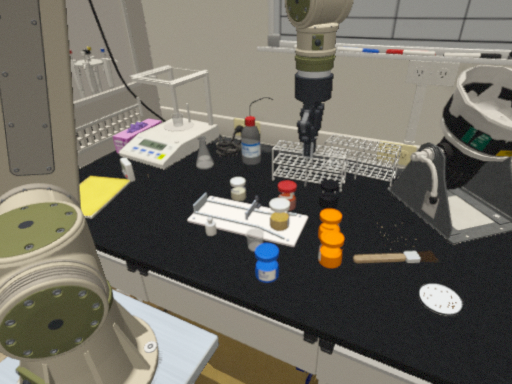

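The wrist view shows the whole work area: the tray's entry edge at row 152, the jar lid at (267,103), the orange jars at (272,225) and (198,242), and the finger ends at (223,240) and (284,240). I'll measure from it.

```bash
python3 - <<'E'
from h import *
np.set_printoptions(precision=4,suppress=True)
d=load('wrist1'); t=np.load('tray.npz'); R,o=t['R'],t['t']
inv=lambda p:np.r_[R.T@(np.array(p[:2])-o),p[2]]
for n,p,z in(('entL',(215,153),.008),('entR',(325,151),.008),('gL end',(222,137),.008),('gR end',(315,135),.008),('jar lid',(267,103),.08),('red',(381,86),.072),('beaker',(175,71),.042),('blue',(93,136),.07),('or1 lid',(272,228),.072),('or2 lid',(197,244),.072),('guideL lane',(239,52),.016),('guideR lane',(300,52),.016),('flapL',(247,11),.043),('knob',(324,8),.055)):
    print(n,inv(onz(d,*p,z)))
for p in [(267,103),(272,228),(223,243),(284,243),(222,255),(286,255),(226,242),(281,242)]:
    q=pt(d,*p); print(p,'depth',inv(q), 'tool-ish', q-d['ee'])
a=d['img'][200:330,170:340]; cv2.imwrite('pics/wz.png',cv2.resize(a,None,fx=4,fy=4,interpolation=cv2.INTER_CUBIC))
E
```

```text
entL [-0.1438  0.0621  0.008 ]
entR [-0.1412 -0.0693  0.008 ]
gL end [-0.1247  0.0531  0.008 ]
gR end [-0.1223 -0.0561  0.008 ]
jar lid [-0.0831  0.0037  0.08  ]
red [-0.0681 -0.1018  0.072 ]
beaker [-0.0538  0.0947  0.042 ]
blue [-0.1146  0.173   0.07  ]
or1 lid [-0.212  -0.0038  0.072 ]
or2 lid [-0.2312  0.0774  0.072 ]
guideL lane [-0.0336  0.0315  0.016 ]
guideR lane [-0.0336 -0.0332  0.016 ]
flapL [-0.0008  0.0223  0.043 ]
knob [-0.0007 -0.048   0.055 ]
(267, 103) depth [-0.0831  0.0037  0.0803] tool-ish [ 0.0057  0.0704 -0.1723]
(272, 228) depth [-0.2119 -0.0038  0.0723] tool-ish [ 0.0223 -0.0575 -0.1803]
(223, 243) depth [-0.1415  0.0306  0.2397] tool-ish [-0.017   0.0103 -0.0129]
(284, 243) depth [-0.1406  0.0013  0.2413] tool-ish [ 0.0122  0.0132 -0.0113]
(222, 255) depth [-0.1415  0.03    0.2511] tool-ish [-0.0164  0.0103 -0.0015]
(286, 255) depth [-0.1412  0.0014  0.2516] tool-ish [ 0.0121  0.0127 -0.001 ]
(226, 242) depth [-0.141   0.0291  0.2395] tool-ish [-0.0156  0.0108 -0.0131]
(281, 242) depth [-0.1414  0.0025  0.2388] tool-ish [ 0.011   0.0124 -0.0138]
```

View pics/wz.png

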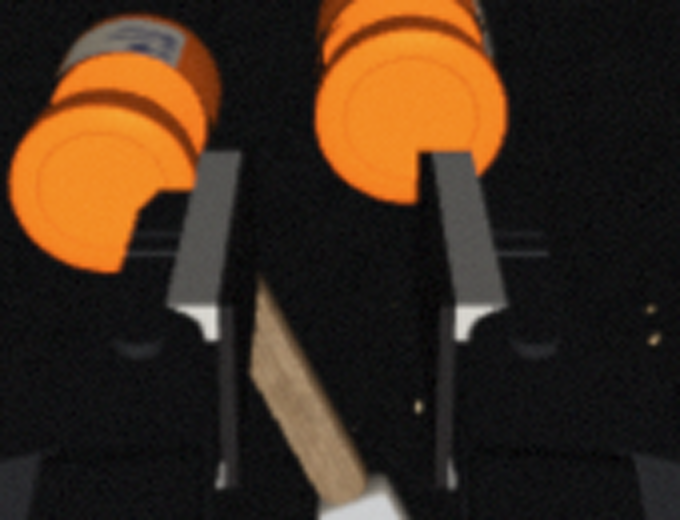

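>>> move_arm --motion '[0, 0, 0, 0.016, 0.009, 0, 0.24, 0, 0, 0, 0, 0, 0.04, 0.24, 0, 0, 0, 0, 0, 0.04, 0.24, 0, 0, 0, 0, 0, 0.04, 0.24, 0, 0, 0, 0, 0, 0.04, 0.24, 0, 0, 0, 0, 0, 0.032, 0.24, 0, 0, 0, 0, 0, 0, 0.24]'

```text
time_s: 4.4
ee_pos: [0.4943, -0.1799, 0.0575]
eef_rot: [-3.134, -0.005, 1.645]
ft_force: [-0.4, 0.1, 0.2]
grip_width: 0.237
```

>>> move_arm --motion '[0, 6, 0, 0, 0, 0, 0.24, 0, 6, 0, 0, 0, 0, 0.24, 0, 0, 0, 0, 0, 0, 0.24]'

```text
time_s: 4.7
ee_pos: [0.4994, -0.185, 0.063]
eef_rot: [3.14, -0.209, 1.642]
ft_force: [0.1, 0.0, 0.4]
grip_width: 0.237
```

```bash
python3 -c "
from h import *
tr()
for n in('side','wrist'):shot(n,n+'2.png')
"
```

```text
t 4.7 tray TCP [-0.1386  0.004 ] 0.06301983004251252 F [0.129  0.0014 0.4098] g 0.2365093094135708
axes in tray
 [[ 0.9783 -0.001   0.2072]
 [-0.0006 -1.     -0.0019]
 [ 0.2072  0.0018 -0.9783]]
```

View pics/wrist2.png

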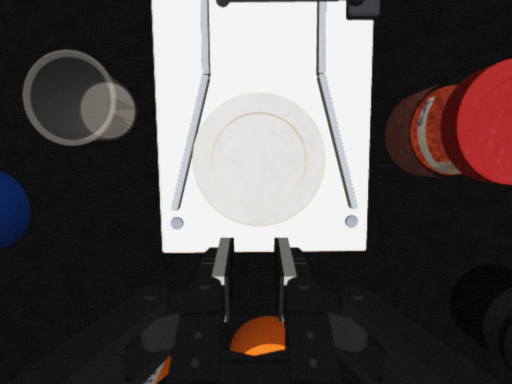

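View pics/side2.png

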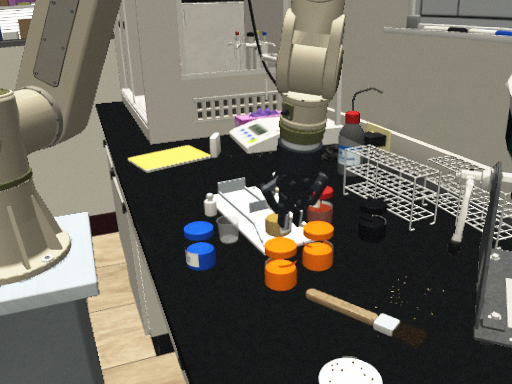

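The wrist view shows the fingers centred at column 256 and the jar lid at (259,159). The guide corners are at (206,74) and (322,74).

```bash
python3 - <<'E'
from h import *
np.set_printoptions(precision=4,suppress=True)
d=load('wrist2'); t=np.load('tray.npz'); R,o=t['R'],t['t']
inv=lambda p:np.r_[R.T@(np.array(p[:2])-o),p[2]]
for n,p,z in(('entL',(164,252),.008),('entR',(367,251),.008),('jar',(259,159),.08),('gL',(206,74),.016),('gR',(322,74),.016),('gL0',(205,3),.016),('gR0',(322,3),.016),('edgeL',(153,5),.008),('edgeR',(373,10),.008),('flapL',(222,2),.043)):
    print(n,inv(onz(d,*p,z)))
for p in [(222,243),(288,243),(219,262),(291,262)]: print(inv(pt(d,*p)))
E
```

```text
entL [-0.1425  0.0622  0.008 ]
entR [-0.142  -0.0662  0.008 ]
jar [-0.0834  0.0037  0.08  ]
gL [-0.0361  0.0326  0.016 ]
gR [-0.036  -0.0333  0.016 ]
gL0 [0.002  0.0325 0.016 ]
gR0 [ 0.0021 -0.0324  0.016 ]
edgeL [0.0047 0.0638 0.008 ]
edgeR [ 0.0021 -0.0639  0.008 ]
flapL [-0.0101  0.0205  0.043 ]
[-0.1237  0.0208  0.0534]
[-0.1238 -0.0109  0.0531]
[-0.1271  0.0204  0.0703]
[-0.1272 -0.0103  0.0702]
```

>>> move_arm --motion '[0, 0, 0, -0.0027, 0, 0.0127, 0.24, 0, 0, 0, -0.0027, 0, 0.0127, 0.24, 0, 0, 0, 0, 0, 0, 0.24]'

```text
time_s: 5.1
ee_pos: [0.4966, -0.1814, 0.0333]
eef_rot: [-3.138, -0.211, 1.643]
ft_force: [0.2, 0.7, -0.2]
grip_width: 0.244
```

>>> move_arm --motion '[0, 0, 0, 0.0098, 0, 0.0021, 0.24, 0, 0, 0, 0.0049, 0, 0.001, 0.24, 0, 0, 0, 0.0049, 0.0005, 0.001, 0.24, 0, 0, 0, 0.0049, 0.0005, 0.001, 0.24, 0, 0, 0, 0.0049, 0.0005, 0.001, 0.24, 0, 0, 0, 0.0049, 0.0005, 0.001, 0.24, 0, 0, 0, 0.0049, 0.0005, 0.001, 0.24, 0, 0, 0, 0.0049, 0.0005, 0.001, 0.24]'

```text
time_s: 5.9
ee_pos: [0.4981, -0.1377, 0.0357]
eef_rot: [3.141, -0.209, 1.643]
ft_force: [0.2, -0.7, 0.4]
grip_width: 0.238
```

```bash
python3 -c "
from h import *
tr()
for n in('side','wrist'):shot(n,n+'3.png')
"
```

```text
t 5.9 tray TCP [-0.0913  0.002 ] 0.03565692656282979 F [ 0.2163 -0.6713  0.4385] g 0.23814250090807906
axes in tray
 [[ 0.9782  0.0003  0.2078]
 [ 0.0004 -1.     -0.0001]
 [ 0.2078  0.0002 -0.9782]]
```

View pics/wrist3.png

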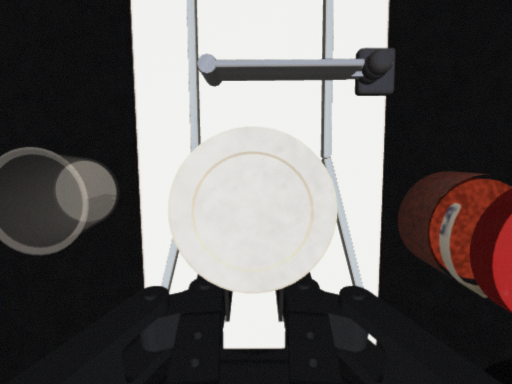

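```bash
python3 - <<'E'
from h import *
np.set_printoptions(precision=4,suppress=True)
d=load('wrist3'); t=np.load('tray.npz'); R,o=t['R'],t['t']
inv=lambda p:np.r_[R.T@(np.array(p[:2])-o),p[2]]
for n,p,z in(('jar',(253,210),.08),('gL',(193,110),.016),('gR',(328,110),.016),('gL0',(192,5),.016),('gR0',(328,5),.016),('flapL',(207,62),.043),('knob',(378,62),.055)):
    print(n,inv(onz(d,*p,z)))
print(inv(pt(d,253,210)))
a=cv2.imread('pics/side3.png')[150:270,180:360]; cv2.imwrite('pics/side3z.png',cv2.resize(a,None,fx=4,fy=4,interpolation=cv2.INTER_CUBIC))
E
```

```text
jar [-0.0509  0.0038  0.08  ]
gL [-0.0124  0.0333  0.016 ]
gR [-0.0123 -0.0328  0.016 ]
gL0 [0.0362 0.0328 0.016 ]
gR0 [ 0.0364 -0.0315  0.016 ]
flapL [0.0023 0.0222 0.043 ]
knob [-0.0011 -0.0412  0.055 ]
[-0.0511  0.0038  0.0789]
```

View pics/side3z.png

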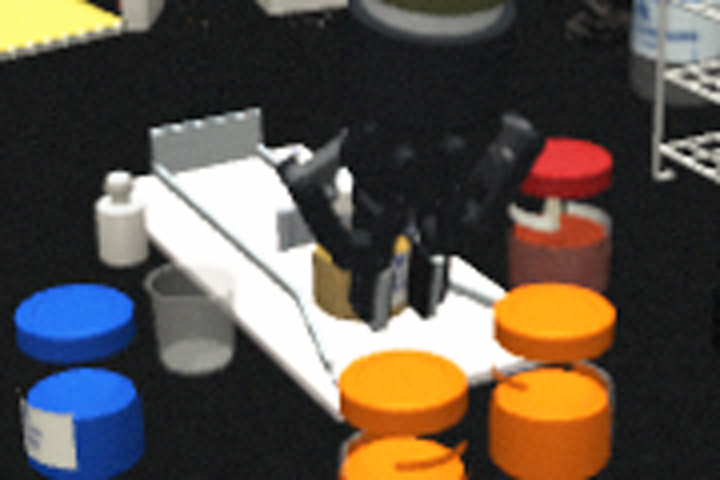

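The jar stays upright and in the cradle, at x = -0.051, about 40 mm ahead of the TCP. I'll continue through the flap.

>>> move_arm --motion '[0, 0, 0, 0.0098, 0.0004, 0.0021, 0.24, 0, 0, 0, 0.0098, 0.0004, 0.0021, 0.24, 0, 0, 0, 0.0098, 0.0004, 0.0021, 0.24, 0, 0, 0, 0.0098, 0.0004, 0.0021, 0.24, 0, 0, 0, 0.0098, 0, 0.0021, 0.24, 0, 0, 0, 0.0098, 0, 0.0021, 0.24, 0, 0, 0, 0.0098, 0, 0.0021, 0.24, 0, 0, 0, 0.0098, 0, 0.0021, 0.24]'

```text
time_s: 6.8
ee_pos: [0.4938, -0.0571, 0.0355]
eef_rot: [3.142, -0.209, 1.643]
ft_force: [0.1, -1.1, -0.2]
grip_width: 0.237
```

```bash
python3 -c "
from h import *
tr()
for n in('side','wrist','scene'):shot(n,n+'4.png')
a=cv2.imread('pics/side4.png')[150:270,180:360]; a=cv2.resize(a,None,fx=3,fy=3,interpolation=cv2.INTER_CUBIC)
cv2.imwrite('pics/side4z.png',a)
"
```

```text
t 6.8 tray TCP [-0.0105  0.0005] 0.03547643918104345 F [ 0.112  -1.0816 -0.2414] g 0.23662973198195714
axes in tray
 [[ 0.9781  0.0005  0.208 ]
 [ 0.0005 -1.      0.    ]
 [ 0.208   0.0001 -0.9781]]
```

View pics/wrist4.png

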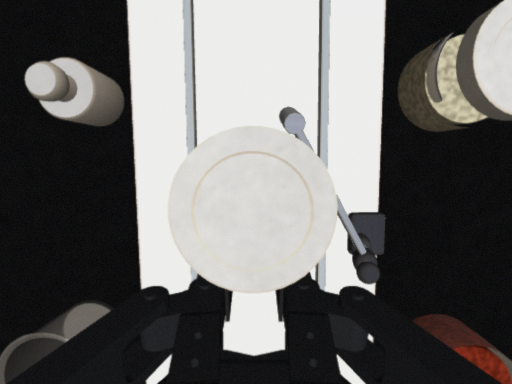

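View pics/side4z.png

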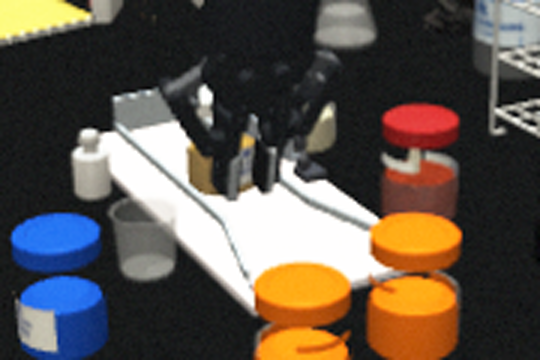

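Flap open to about 1 rad, the jar upright beside it. The pin knob at (367,265) comes close to the right finger linkage at (355,295), so I'll check clearance before going on.

```bash
python3 - <<'E'
from h import *
np.set_printoptions(precision=4,suppress=True)
d=load('wrist4'); t=np.load('tray.npz'); R,o=t['R'],t['t']
inv=lambda p:np.r_[R.T@(np.array(p[:2])-o),p[2]]
print('jar',inv(onz(d,253,210,.08)))
for p in [(367,265),(368,272),(365,255),(352,293),(360,300),(370,310),(385,325),(330,300),(310,290),(300,285),(294,300),(340,310),(400,345),(292,118),(340,200)]: print(p,inv(pt(d,*p)))
# mirror: left side links
for p in [(160,293),(150,300),(140,310),(180,300),(205,290)]: print('L',p,inv(pt(d,*p)))
e=load('side4')
# side view points of gripper lower right linkage
a=cv2.imread('pics/side4.png')[150:225,225:305]; cv2.imwrite('pics/side4y.png',cv2.resize(a,None,fx=8,fy=8,interpolation=cv2.INTER_CUBIC))
a=cv2.imread('pics/scene4.png')[150:250,180:320]; cv2.imwrite('pics/scene4y.png',cv2.resize(a,None,fx=5,fy=5,interpolation=cv2.INTER_CUBIC))
E
```

```text
jar [0.0305 0.0027 0.08  ]
(367, 265) [ 0.0039 -0.0423  0.0525]
(368, 272) [ 0.0016 -0.0423  0.0541]
(365, 255) [ 0.0054 -0.0443  0.0446]
(352, 293) [-0.0013 -0.0321  0.0666]
(360, 300) [-0.003  -0.0344  0.0684]
(370, 310) [-0.0034 -0.0355  0.0747]
(385, 325) [-0.0047 -0.0377  0.0816]
(330, 300) [-0.0062 -0.0257  0.0619]
(310, 290) [-0.0014 -0.0179  0.0638]
(300, 285) [ 0.0003 -0.0143  0.0634]
(294, 300) [-0.0029 -0.0115  0.0686]
(340, 310) [-0.0076 -0.0281  0.0666]
(400, 345) [-0.0071 -0.0394  0.088 ]
(292, 118) [ 0.0599 -0.011   0.0593]
(340, 200) [ 0.0236 -0.0433  0.0081]
L (160, 293) [-0.0023  0.036   0.0646]
L (150, 300) [-0.0026  0.038   0.0695]
L (140, 310) [-0.004   0.0399  0.0739]
L (180, 300) [-0.0068  0.0298  0.0608]
L (205, 290) [-0.0017  0.02    0.0634]
```

View pics/side4y.png

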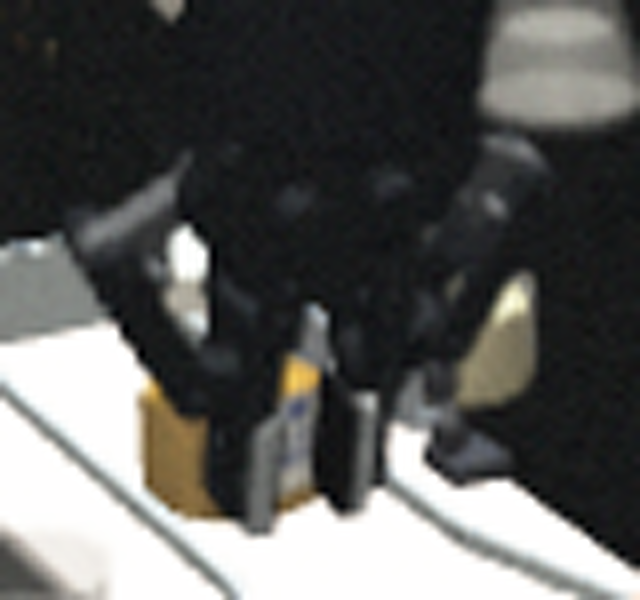

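View pics/scene4y.png

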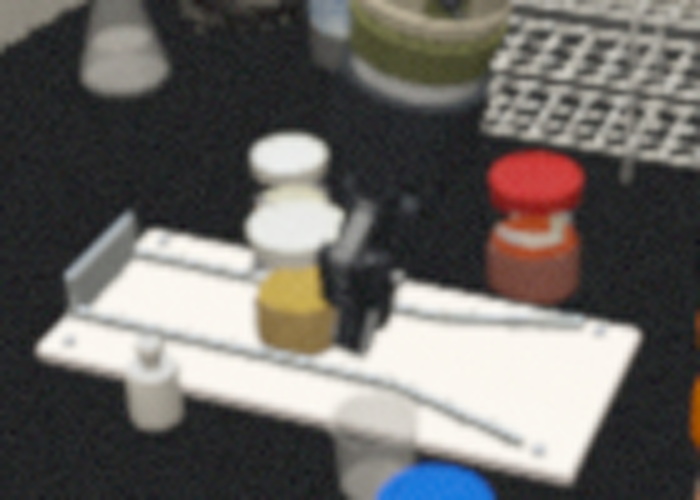

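The link clearance to the knob is tight, about 5 mm to the side. I'll narrow the fingers to 0.1, which draws the links inwards, and shift 3 mm left (the jar is at y = +2.7 mm).

>>> move_arm --motion '[0, 0, 0, 0, -0.0015, 0, 0.1, 0, 0, 0, 0, -0.001, 0, 0.1, 0, 0, 0, 0, 0, 0, 0.1]'

```text
time_s: 7.25
ee_pos: [0.4913, -0.0585, 0.0354]
eef_rot: [-3.142, -0.21, 1.642]
ft_force: [0.7, -0.7, -0.1]
grip_width: 0.098
```

>>> move_arm --motion '[0, 0, 0, 0.0049, 0, 0.001, 0.1, 0, 0, 0, 0.0049, 0, 0.001, 0.1, 0, 0, 0, 0.0049, 0, 0.001, 0.1, 0, 0, 0, 0.0049, 0, 0.001, 0.1]'

```text
time_s: 7.65
ee_pos: [0.4898, -0.0377, 0.0356]
eef_rot: [-3.142, -0.21, 1.643]
ft_force: [-0.3, 0.1, -0.3]
grip_width: 0.101
```

```bash
python3 -c "
from h import *
tr()
for n in('side','wrist'):shot(n,n+'5.png')
"
```

```text
t 7.65 tray TCP [0.0091 0.0031] 0.03559191610970599 F [-0.3392  0.1112 -0.3102] g 0.10097621096335152
axes in tray
 [[ 0.9781  0.0005  0.208 ]
 [ 0.0005 -1.      0.0002]
 [ 0.208  -0.0001 -0.9781]]
```

View pics/wrist5.png

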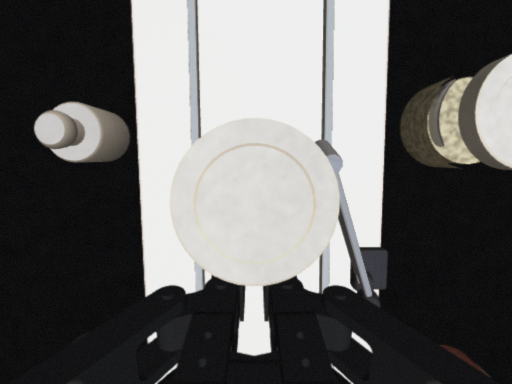

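>>> move_arm --motion '[0, 0, 0, 0.0049, 0, 0.001, 0.1, 0, 0, 0, 0.0049, 0, 0.001, 0.1, 0, 0, 0, 0.0049, 0, 0.001, 0.1, 0, 0, 0, 0.0049, 0, 0.001, 0.1, 0, 0, 0, 0.0049, 0, 0.001, 0.1]'

```text
time_s: 8.25
ee_pos: [0.488, -0.0128, 0.0358]
eef_rot: [-3.142, -0.21, 1.643]
ft_force: [0.5, -0.6, 0.0]
grip_width: 0.104
```

```bash
python3 -c "
from h import *
tr()
for n in('side','wrist'):d=shot(n,n+'6.png')
"
```

```text
t 8.25 tray TCP [0.0341 0.0031] 0.0358087082126903 F [ 0.5049 -0.64    0.0302] g 0.10355804034880617
axes in tray
 [[ 0.9781  0.0005  0.208 ]
 [ 0.0005 -1.      0.0001]
 [ 0.208  -0.     -0.9781]]
```

View pics/wrist6.png

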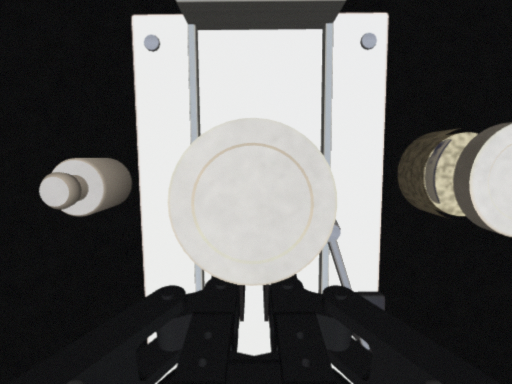

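>>> move_arm --motion '[0, 0, 0, 0.0049, 0, 0.001, 0.1, 0, 0, 0, 0.0049, 0, 0.001, 0.1, 0, 0, 0, 0.0049, 0, 0.001, 0.1, 0, 0, 0, 0.0049, 0, 0.001, 0.1, 0, 0, 0, 0.0049, 0, 0.001, 0.1, 0, 0, 0, 0.0049, 0, 0.001, 0.1, 0, 0, 0, 0, 0, 0, 0.1]'

```text
time_s: 9.05
ee_pos: [0.4897, 0.0142, 0.038]
eef_rot: [3.135, -0.204, 1.642]
ft_force: [-1.9, -6.3, 13.0]
grip_width: 0.1
```

```bash
python3 -c "
from h import *
p,M,s=tr()
for n in('side','wrist'):d=shot(n,n+'7.png')
t=np.load('tray.npz')
for u,v,z in((253,203,.08),(257,60,.008)):
  print(t['R'].T@(onz(load('wrist7'),u,v,z)[:2]-t['t']))
"
```

```text
t 9.05 tray TCP [ 0.0608 -0.0005] 0.03803673354164528 F [-1.8665 -6.256  13.0439] g 0.09978107551338766
axes in tray
 [[ 0.9793 -0.0016  0.2022]
 [-0.0002 -1.     -0.0068]
 [ 0.2022  0.0067 -0.9793]]
[0.1028 0.0018]
[ 0.1656 -0.0007]
```

View pics/wrist7.png

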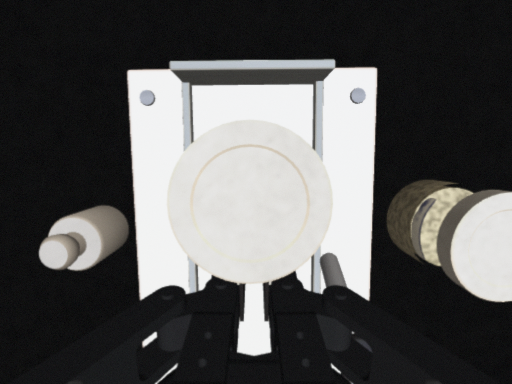

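The jar is at x ≈ 0.101, y ≈ 0.002, which is far enough. The force reads 13 N upward, so a link is riding on the flap or pin. I'll back out in small steps with a slight lift.

>>> move_arm --motion '[0, 0, 0, -0.0045, 0, -0.003, 0.1, 0, 0, 0, -0.0049, 0, -0.001, 0.1, 0, 0, 0, -0.0049, 0, -0.001, 0.1]'

```text
time_s: 9.45
ee_pos: [0.4865, 0.0019, 0.0377]
eef_rot: [-3.141, -0.21, 1.643]
ft_force: [-0.6, -0.5, -1.2]
grip_width: 0.101
```

```bash
python3 -c "
from h import *
p,M,s=tr()
for n in('side','wrist'):d=shot(n,n+'8.png')
a=cv2.imread('pics/side8.png')[130:225,205:305]; cv2.imwrite('pics/side8y.png',cv2.resize(a,None,fx=6,fy=6,interpolation=cv2.INTER_CUBIC))
"
```

```text
t 9.45 tray TCP [0.0488 0.0035] 0.03771944904966322 F [-0.5914 -0.5156 -1.2044] g 0.10068471026903834
axes in tray
 [[ 0.978   0.0008  0.2086]
 [ 0.0006 -1.      0.0009]
 [ 0.2086 -0.0008 -0.978 ]]
```

View pics/wrist8.png

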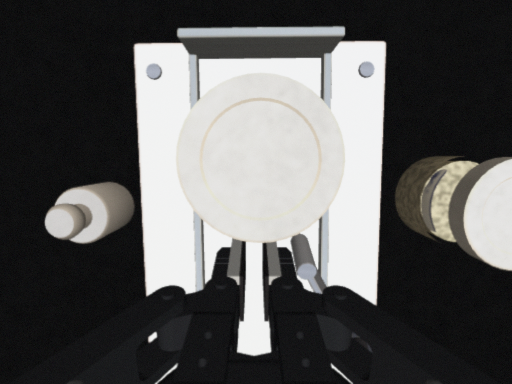

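View pics/side8y.png

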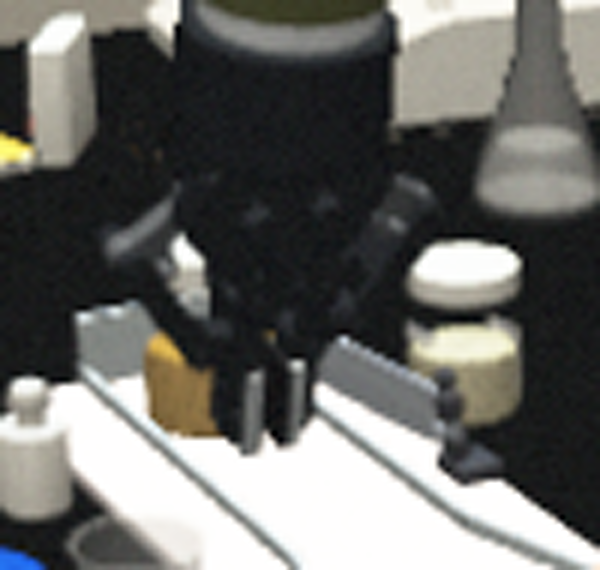

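The force is back near zero, the jar stands at (260,158) with a gap, and the flap rests on the right finger. I'll retreat straight back along the lane.

>>> move_arm --motion '[0, 0, 0, -0.0098, 0, -0.0021, 0.1, 0, 0, 0, -0.0098, 0, -0.0021, 0.1, 0, 0, 0, -0.0098, 0, -0.0021, 0.1, 0, 0, 0, -0.0098, 0, -0.0021, 0.1, 0, 0, 0, -0.0098, 0, -0.0021, 0.1, 0, 0, 0, -0.0098, 0, -0.0021, 0.1, 0, 0, 0, -0.0098, 0, -0.0021, 0.1, 0, 0, 0, -0.0098, 0, -0.0021, 0.1]'

```text
time_s: 10.35
ee_pos: [0.4929, -0.0792, 0.0381]
eef_rot: [3.141, -0.21, 1.643]
ft_force: [1.0, -0.5, -0.2]
grip_width: 0.105
```

>>> move_arm --motion '[0, 0, 0, -0.0098, 0, -0.0021, 0.1, 0, 0, 0, -0.0098, 0, -0.0021, 0.1, 0, 0, 0, -0.0098, 0, -0.0021, 0.1, 0, 0, 0, 0, 0, 0, 0.1, 0, 0, 0, 0, 0, 0, 0.1]'

```text
time_s: 10.85
ee_pos: [0.4949, -0.1084, 0.0381]
eef_rot: [-3.141, -0.21, 1.642]
ft_force: [-0.2, 0.1, -0.2]
grip_width: 0.099
```

```bash
python3 -c "
from h import *
p,M,s=tr()
for n in('side','wrist'):d=shot(n,n+'9.png')
"
```

```text
t 10.85 tray TCP [-0.0618  0.0031] 0.03810188861754067 F [-0.1751  0.0637 -0.2168] g 0.09941595290590344
axes in tray
 [[ 0.9781 -0.0001  0.2083]
 [-0.0001 -1.      0.0001]
 [ 0.2083 -0.0001 -0.9781]]
```

View pics/wrist9.png

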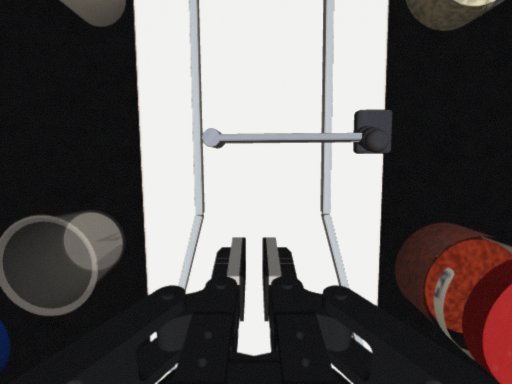

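The flap is shut and square across the lane at row 137, with the fingers clear. I'll raise the hand about 120 mm and make a final check.

>>> move_arm --motion '[0, 0, 0, 0, 0, -0.03, 0.1, 0, 0, 0, 0, 0, -0.03, 0.1, 0, 0, 0, 0, 0, -0.03, 0.1, 0, 0, 0, 0, 0, -0.03, 0.1, 0, 0, 0, 0, 0, 0, 0.1, 0, 0, 0, 0, 0, 0, 0.1, 0, 0, 0, 0, 0, 0, 0.1, 0, 0, 0, 0, 0, 0, 0.1]'

```text
time_s: 11.75
ee_pos: [0.4959, -0.1324, 0.1543]
eef_rot: [-3.139, -0.211, 1.643]
ft_force: [-0.4, 0.2, 0.2]
grip_width: 0.095
```

```bash
python3 -c "
from h import *
p,M,s=tr()
for n in('scene','side','wrist'):d=shot(n,n+'A.png')
a=cv2.imread('pics/sceneA.png')[165:285,170:330]; a=cv2.resize(a,None,fx=4,fy=4,interpolation=cv2.INTER_CUBIC); cv2.imwrite('pics/sceneAz.png',a)
"
```

```text
t 11.75 tray TCP [-0.0858  0.0038] 0.1542769843579561 F [-0.3707  0.1827  0.1978] g 0.09496313401401459
axes in tray
 [[ 0.9778  0.0009  0.2094]
 [ 0.0005 -1.      0.0023]
 [ 0.2094 -0.0021 -0.9778]]
```

View pics/wristA.png

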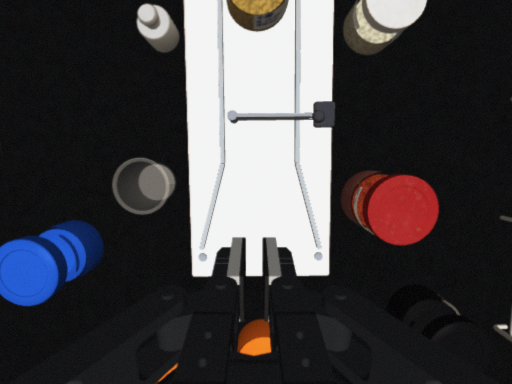

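View pics/sceneAz.png

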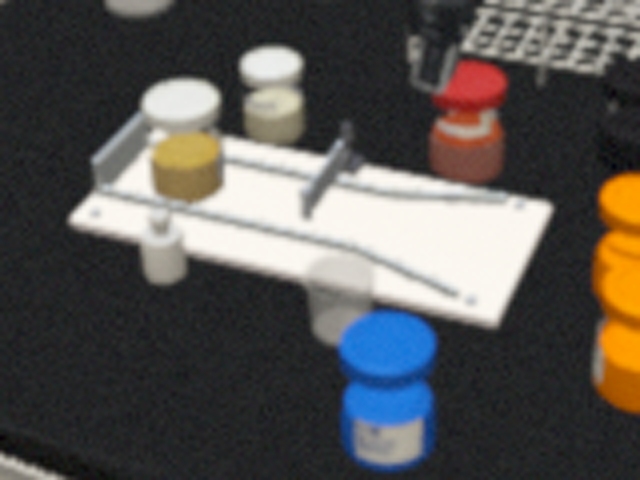

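```bash
python3 -c "
from h import *
t=np.load('tray.npz');d=load('sceneA')
inv=lambda q:t['R'].T@(q[:2]-t['t'])
for n,p,z in(('jar',(181,103),.08),('red',(469,85),.072),('small',(271,66),.06),('beaker',(340,276),.042),('wt base',(164,270),0),('tip',(306,194),.043)):
  print(n,inv(onz(d,170+(p[0]+.5)/4-.5,165+(p[1]+.5)/4-.5,z)))
finish_job()"
```

```text
jar [0.09766116 0.00765127]
red [-0.07263491 -0.09469279]
small [ 0.07793236 -0.08994301]
beaker [-0.05603305  0.09773504]
wt base [0.07652943 0.08466342]
tip [-0.00227166  0.02789662]
the job is handed in; nothing more can be done
```

The jar is in the bay with the flap shut behind it. I handed the job in after about 12 s of the 42 s allowed.

I pushed it with two narrowed, tilted fingers low on the jar, along the lane and through the flap, then drew the hand back along the lane and raised it clear.

**Jar:** it stands upright about 98–103 mm past the flap line. The wrist camera gave it 2 mm off the centre line and the scene camera 8 mm. The scene view read about 4 mm to the same side at the start too, so I trust the smaller figure; both are within the 20 mm limit.

**Flap:** it looks square across the lane in both the wrist and scene pictures, with its free edge about where the shut position puts it.

**Bystanders:** all four measure within about 2 mm of where they started.

**One thing went wrong on the way:** on the last millimetres of the push the hand rode up on something, probably a finger link on the flap or pin. The wrist force read about 13 N upward and the tool was pushed off by about 4 mm. It dropped to about 1 N once I backed off with a small lift. The last reading before handing in was near zero.

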